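Load the ballast test jig and switch it on

ROBOT

A 6-joint arm with a two-finger parallel gripper is mounted at the origin on the work surface. World frame = base frame: x ahead of the robot, y to its left, z up, the work surface at z = 0. Lengths are in mm, angles in rad, forces in N, time in s.
With the tool pointing down it reaches from about 375 to 825 mm from the base axis. Payload 5.5 kg.
Tool frame: the origin (TCP) lies at the very end of the fingers, on their centre line; the grasp point (between the pads) lies 19 mm behind it; z points along the fingers, y is the line along which they close (so a half turn about z gives the same grasp; the last joint's range is limited). The gripper opens to 85 mm and grips with 20 to 120 N. Pads are 22 mm wide; open, the fingers measure 114 mm over their backs; the gripper's body (76 mm by 85 mm) begins 54 mm behind the grasp point. The pads swing forward as they close: fully open they stand 13 mm farther back than shut.
Start: joints at [1.158, 0.314, -0.047, 1.21, 0, 1.571], TCP at [240.702, 549.598, 231.299] pointing down, gripper open.
Joint ranges: [-2.67, 2.67], [-0.69, 1.73], [-1.03, 1.25], [-2.08, 2.16], [-1.42, 1.45], [-3.14, 3.14]. Speed limits (rad/s): [2.39, 2.39, 3.01, 3.14, 3.14, 3.14].

INTERFACE

Orientations are given as [roll, pitch, yaw] about the fixed x, y, z axes, in that order (R = Rz(yaw) Ry(pitch) Rx(roll)).
In Python, from bench import env, eoat, inverse_kinematics, cams gives the robot as it stands. The module is installed in compiled form; this text tells all that it offers. Calls block until the motion is done:
- env.goto(position, orientation): joint-space move of the TCP to a pose.
- env.line_to(position, orientation=None, rate=150): straight line of the TCP; orientation=None keeps the orientation; rate is the mean speed in mm/s.
- env.move_joints(angles): joint-space move.
- eoat.command_gripper(opening, grasp_force=None): opening from 0.0 (shut) to 1.0 (fully open); grasp_force is the grip in N (None keeps the last); returns when the fingers have stopped.
- env.sleep(seconds).
- inverse_kinematics(position, orientation): joint angles nearest the present ones, or None.
- env.sense(): the state.
- cams.get_image(name): name is "side" or "top" or "wrist"; returns the picture (384x512x3 uint8, red, green, blue); there is no depth.
- cams.calibration(name): a dict with "fx", "fy", "cx", "cy" (pixels), "R" (3x3) and "t" (3): a world point X has camera coordinates R X + t. Camera axes: x right, y down, z forward; pixel columns grow to the right and rows downward; lengths in mm; the calibration is good to about 2 mm. A picture is of the moment at which its call begins: read the wrist's pose just before it. calibration takes no time and is no camera call; for the wrist camera it gives the pose at the moment of the call.
A pose or a line that the arm cannot do raises env.MotionError and nothing moves.
- env.job_done(): hands the job in; it is judged then, once.
The state is a dict: "time": time; "joints": joint angles; "qd": joint speeds; "joint_efforts": joint torques, N m; "tcp_pos": TCP position; "orientation": TCP orientation; "ft_force": force on the tool from outside, world axes, zero at the start; "torque": the same for the moment, N m; "grip_width": opening from 0.0 (shut) to 1.0 (fully open); "finger_force": force on a finger pad.
Only numpy, scipy, OpenCV 4.12 (cv2) and the standard library are available. Lean on these libraries where they do the work, as an engineer would, in place of code of your own. Each camera call takes 0.05 s, during which the arm holds its last target. There are 200 camera calls.

TASK

Load the test jig with every circuit board that lies on the bench, each in a bay of its own: lift the bay's spring clip, slide the board beneath it, components up and contact edge first, fully home in the connector, and lower the clip onto it; leave no clip standing up. When all the boards are clipped in, lay the white insulating cover, handle up, in the terminal well and press it down until it snaps level under its catches, and only then close the knife switch fully. Leave everything else on the bench where it lies.

Things in the scene. Friction and masses are not known exactly. Their poses are not given: they have to be found in the camera images.
- jig: Test jig, fixed: brown plate 210 (x, from -90 to +120) x 360 (y) x 12 mm, +x into the connectors. Three like bays along y: floor 12 mm over the bench, 56 mm wide between guide rails 6 mm high along x with flared ears to 13 mm, no wall at -x, a black connector 18 mm high at +x whose lip overhangs the last 10 mm of floor, 8 mm clear: boards must slide in along x. Terminal well at the -y end.
- well (a point): Centre of the well, at the ledges for the cover (22 mm over the bench), axes as the jig; the cover's x goes along x. Walls 70 apart in x, 80 mm in y, mouth flared to 82 x 92 mm at 44 mm over the bench. Amid each x wall a sprung catch: sloped noses 70 mm apart at the top (44 mm high), 59 mm at the underside (29 mm high). The cover laid in stands about 15 mm proud on them; about 10 N down on its handle snaps it past.
- slot0 (a point): Bay 0: middle of the connector's end stop, at mid-thickness of a board in the bay (14.5 mm over the bench), axes as the jig. A board fully home has its contact edge here (its transformer's centre 71 mm towards -x, 14.5 mm up). The clip's hinge axis runs along the jig's y, 25 mm along +x and 21.5 mm above this point.
- clip0 (a joint): Spring clip of bay 0, rad: 0 down on the empty bay, about 0.055 down on a board, 1.35 fully up, leaning back over the connector. An over-centre spring pulls it down below 0.65 and holds it up above 0.65; at most about 2 N at the tab. Its foot lands 29 mm short of the end stop; down, it is 2 mm over the floor, too low for a board.
- clip0_tab (a point): Centre of the finger tab of clip 0: black block 20 wide (jig's y), 13 thick, 26 mm tall, standing on the free end of the clip's steel leaf; axes turn with the clip (as the jig's when down). At joint 0 it lies 60 mm towards -x and 14.5 mm above the hinge axis, 50.5 mm over the bench.
- slot1 (a point): Bay 1: middle of the connector's end stop, at mid-thickness of a board in the bay (14.5 mm over the bench), axes as the jig. A board fully home has its contact edge here (its transformer's centre 71 mm towards -x, 14.5 mm up). The clip's hinge axis runs along the jig's y, 25 mm along +x and 21.5 mm above this point.
- clip1 (a joint): Spring clip of bay 1, rad: 0 down on the empty bay, about 0.055 down on a board, 1.35 fully up, leaning back over the connector. An over-centre spring pulls it down below 0.65 and holds it up above 0.65; at most about 2 N at the tab. Its foot lands 29 mm short of the end stop; down, it is 2 mm over the floor, too low for a board.
- clip1_tab (a point): Centre of the finger tab of clip 1: black block 20 wide (jig's y), 13 thick, 26 mm tall, standing on the free end of the clip's steel leaf; axes turn with the clip (as the jig's when down). At joint 0 it lies 60 mm towards -x and 14.5 mm above the hinge axis, 50.5 mm over the bench.
- slot2 (a point): Bay 2: middle of the connector's end stop, at mid-thickness of a board in the bay (14.5 mm over the bench), axes as the jig. A board fully home has its contact edge here (its transformer's centre 71 mm towards -x, 14.5 mm up). The clip's hinge axis runs along the jig's y, 25 mm along +x and 21.5 mm above this point.
- clip2 (a joint): Spring clip of bay 2, rad: 0 down on the empty bay, about 0.055 down on a board, 1.35 fully up, leaning back over the connector. An over-centre spring pulls it down below 0.65 and holds it up above 0.65; at most about 2 N at the tab. Its foot lands 29 mm short of the end stop; down, it is 2 mm over the floor, too low for a board.
- clip2_tab (a point): Centre of the finger tab of clip 2: black block 20 wide (jig's y), 13 thick, 26 mm tall, standing on the free end of the clip's steel leaf; axes turn with the clip (as the jig's when down). At joint 0 it lies 60 mm towards -x and 14.5 mm above the hinge axis, 50.5 mm over the bench.
- board0_core (a point): Board 0: centre (half-way up) of its transformer, a block 26 x 26 x 24 mm tall on the board, good to grip. Board 90 (x) x 50 (y) x 5 mm, 110 g, green over aluminium; underside 17 mm below this point, its middle 26 mm and its contact edge (gold fingers) 71 mm along +x from here; z: component side. Two or three boards are present; None from the start if absent.
- board1_core (a point): Board 1: centre (half-way up) of its transformer, a block 26 x 26 x 24 mm tall on the board, good to grip. Board 90 (x) x 50 (y) x 5 mm, 110 g, green over aluminium; underside 17 mm below this point, its middle 26 mm and its contact edge (gold fingers) 71 mm along +x from here; z: component side. Two or three boards are present; None from the start if absent.
- board2_core (a point): Board 2: centre (half-way up) of its transformer, a block 26 x 26 x 24 mm tall on the board, good to grip. Board 90 (x) x 50 (y) x 5 mm, 110 g, green over aluminium; underside 17 mm below this point, its middle 26 mm and its contact edge (gold fingers) 71 mm along +x from here; z: component side. Two or three boards are present; None from the start if absent.
- cover_grip (a point): Centre (half-way up) of the cover's handle: a bar 40 (x) x 14 (y) x 24 mm tall standing on the middle of a white plate 65 (x) x 75 (y) x 6 mm, 80 g. This point is 18 mm above the plate's underside and 12 mm below the handle's top.
- switch_base: White base of the two-pole knife switch, fixed, 190 (x) x 72 (y) x 24 mm, origin under its centre. The blades' hinge axis runs along its y at x = +55 mm, 46 mm over the bench; the handle end is towards -x.
- switch (a joint): Knife switch, rad: 0 closed (blades level in their jaws), grows as the handle is raised, up to 1.4; starts open and stays where it is left; about 1.2 N at the handle moves it.
- switch_handle (a point): Centre of the knife switch's white handle, 50 long, 24 wide, 14 mm thick, 130 mm from the hinge axis; x runs along the handle towards the hinge, z out of its upper face.
- screwdriver: Bystander: screwdriver, 140 mm, lying between jig and switch; origin under its centre. Leave it where it lies.
- flux: Bystander: amber jar, 44 mm across, 75 mm tall; origin under its centre. Leave it where it lies.
- solder_reel: Bystander: solder reel, 56 mm across, 40 mm tall; origin under its centre. Leave it where it lies.
- housing: Bystander: empty black ballast housing, 100 x 70 x 32 mm; origin under its centre. Leave it where it lies.
- tweezers: Bystander: steel tweezers lying flat, 115 mm long; origin under its centre. Leave it where it lies.
Mind the look-alikes: they are no part of the job. Leave any blue look-alike of the part that bears board2_core alone.

How it is judged:
By the outcome, as a careful person would: the job done as asked, in the order asked, and still so for the second after the job is handed in, with the robot touching nothing.
Of board0, board1, board2 only 2 to 3 are there at a start; the rules pass over those that are not, and their reading is None.
At some moment in a run one of board0, board1, board2, cover may be knocked a few centimetres aside while the robot is not near it.
Once in a run the grip may slacken for a moment while it holds something.
It also fails if it takes over 210 s, if anything falls off the work surface, if the arm or the gripper's body presses on something with over 40 N, if the wrist force passes 120 N, or if a joint passes its speed limit or range.

## Working session

There is one attempt and no reset: what is moved stays moved. The work goes in short steps, each a Python script; the robot and the scene stay as the last script left them, time stands still between calls to the robot, and variables do not carry over. Pictures are saved under pics/ and viewed, at most 14 in all, crops included, and the job is handed in when it is done.

```bash
ls; mkdir -p pics
python3 - <<'E'
from bench import env,eoat,cams
import cv2
for n in ("top","side"):
    im=cams.get_image(n); cv2.imwrite(f"pics/{n}0.png",cv2.resize(im[:,:,::-1],(800,600),interpolation=cv2.INTER_CUBIC))
    c=cams.calibration(n); print(n,c)
s=env.sense();print(s)
E
```

```text
pics
top {'fx': 387.8528641132271, 'fy': 387.8528641132271, 'cx': 252.38110232141045, 'cy': 191.4966116277582, 'R': array([[ 0.00556711, -0.99986612, -0.01538677],
       [-0.99722525, -0.00440882, -0.07431263],
       [ 0.07423484,  0.01575778, -0.99711628]]), 't': array([  35.55189813,  551.32186179, 1066.37383945])}
side {'fx': 480.7221397566429, 'fy': 480.7221397566429, 'cx': 255.8082587610569, 'cy': 191.70629800461737, 'R': array([[ 0.99864057, -0.04969974,  0.0157144 ],
       [-0.0111143 , -0.49757038, -0.8673524 ],
       [ 0.05092621,  0.86599864, -0.49744635]]), 't': array([-559.18816898,   96.91354424, 1234.8072527 ])}
{'time': 0.1, 'joints': array([ 1.15805081e+00,  3.14171256e-01, -4.79465196e-02,  1.21020366e+00,
        1.10216322e-05,  1.57079904e+00]), 'qd': array([-9.88347265e-04, -1.25108450e-03,  2.11675291e-03, -1.54044587e-03,
       -6.62447719e-05,  1.38229450e-03]), 'joint_efforts': array([-2.60440302e-04, -5.40766633e+01,  3.40540731e+01,  1.10727010e-02,
       -4.56096916e-05, -1.17625470e-05]), 'tcp_pos': array([240.46933047, 549.15211418, 230.52549862]), 'orientation': array([-3.14006755e+00, -1.10174850e-05,  2.72884441e+00]), 'ft_force': array([-0.79725828,  0.95974606,  0.13917176]), 'torque': array([ 0.0042722 , -0.00217118, -0.05352836]), 'finger_force': 0.0, 'grip_width': 1.00312125382366}
```

View pics/top0.png

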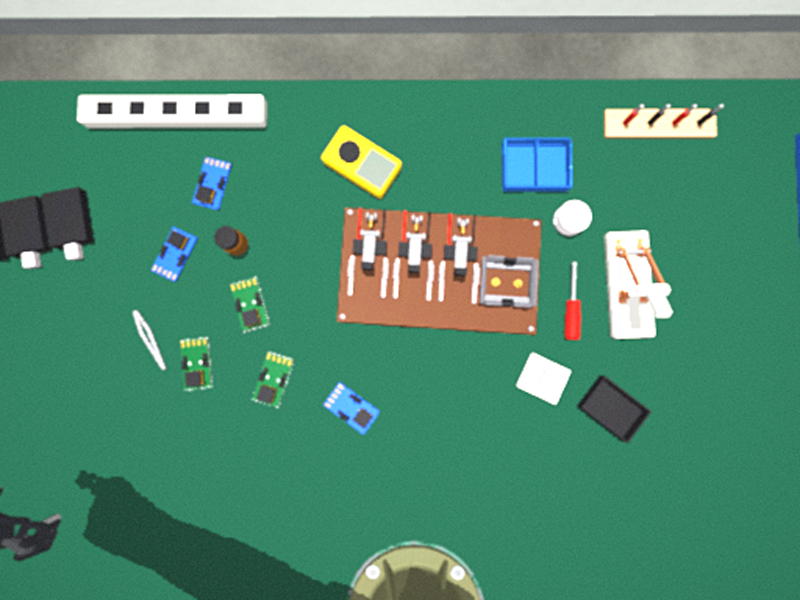

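View pics/side0.png

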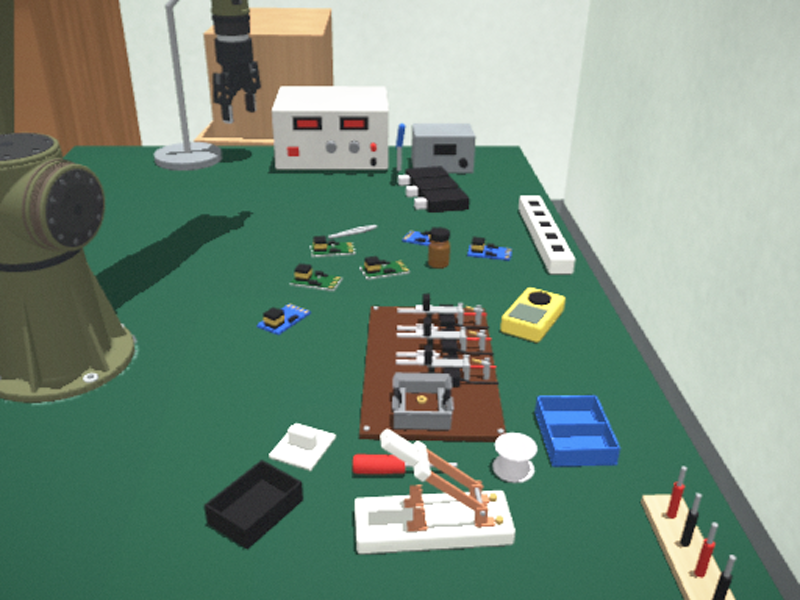

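```bash
cat > h.py <<'E'
from bench import env,eoat,cams,inverse_kinematics
import numpy as np, cv2
pi=np.pi
def px2w(c,u,v,z):
    d=c["R"].T@np.array([(u-c["cx"])/c["fx"],(v-c["cy"])/c["fy"],1]); o=-c["R"].T@c["t"]
    return o+d*(z-o[2])/d[2]
def w2px(c,X):
    p=c["R"]@np.array(X,float)+c["t"]; return c["fx"]*p[0]/p[2]+c["cx"],c["fy"]*p[1]/p[2]+c["cy"]
def snap(n,f,box=None,k=None):
    c=cams.calibration(n); im=cams.get_image(n)[:,:,::-1]
    np.save(f"pics/{f}.npy",np.array([c],dtype=object),allow_pickle=True)
    cv2.imwrite(f"pics/{f}_raw.png",im)
    x0,y0,x1,y1=box or (0,0,512,384); k=k or min(800/(x1-x0),600/(y1-y0))
    cv2.imwrite(f"pics/{f}.png",cv2.resize(im[y0:y1,x0:x1],None,fx=k,fy=k,interpolation=cv2.INTER_CUBIC))
    return c
def cal(f): return np.load(f"pics/{f}.npy",allow_pickle=True)[0]
def st(m=""):
    s=env.sense(); print(m,"t%.1f"%s["time"],"tcp",np.round(s["tcp_pos"],1),"F",np.round(s["ft_force"],1),"w%.3f ff%.1f"%(s["grip_width"],s["finger_force"])); return s
E
python3 - <<'E'
from h import *
c=cams.calibration("top")
for n,u,v,z in [("bA",249,303,17),("bB",197,362,17),("bC",273,378,17),("well",509,282,22),("tab0",369,266,50),("tab1",415,268,50),("tab2",461,268,50),("cov",544,378,6),("j",349,211,12),("j",537,222,12),("j",532,329,12),("j",342,317,12),("handle",650,297,110),("housing",613,408,32)]:
    print(n,np.round(px2w(c,u*.64,v*.64,z),0))
try:
    env.goto([440,300,430],[pi,0,pi/2]); st()
    snap("wrist","w1")
    print(cams.calibration("wrist"))
    env.goto([560,-20,430],[pi,0,pi/2]);st()
    snap("wrist","w2")
except env.MotionError as e: print(e)
E
```

```text
bA [543. 301.  17.]
bB [437. 392.  17.]
bC [409. 255.  17.]
well [ 583. -167.   22.]
tab0 [607.  83.  50.]
tab1 [604.   2.  50.]
tab2 [604. -78.  50.]
cov [ 412. -231.    6.]
j [713. 122.  12.]
j [ 694. -220.   12.]
j [ 499. -209.   12.]
j [519. 133.  12.]
handle [ 550. -381.  110.]
housing [ 362. -344.   32.]
 t1.5 tcp [439.5 300.6 429.1] F [ 0.3 -0.4 -0.5] w0.997 ff0.0
{'fx': 284.1525116222861, 'fy': 284.1525116222861, 'cx': 253.83571815234725, 'cy': 193.1030181685222, 'R': array([[ 0.99999561,  0.00187561, -0.00229568],
       [ 0.00252287, -0.94508756,  0.32680751],
       [-0.00155665, -0.32681186, -0.94508813]]), 't': array([-438.09134699,  176.3851805 ,  665.82585025])}
 t2.8 tcp [560.  -18.9 430. ] F [ 0.4 -0.1  0.1] w1.002 ff0.0
```

View pics/w1.png

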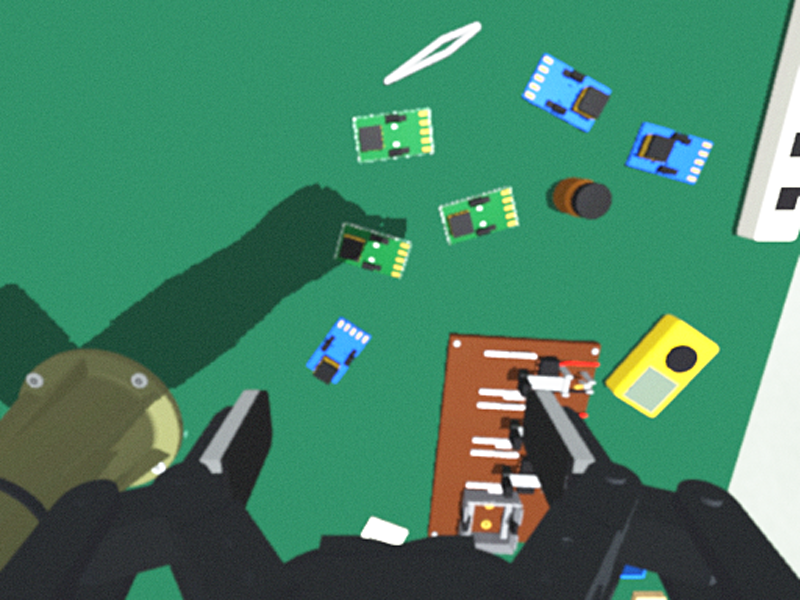

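View pics/w2.png

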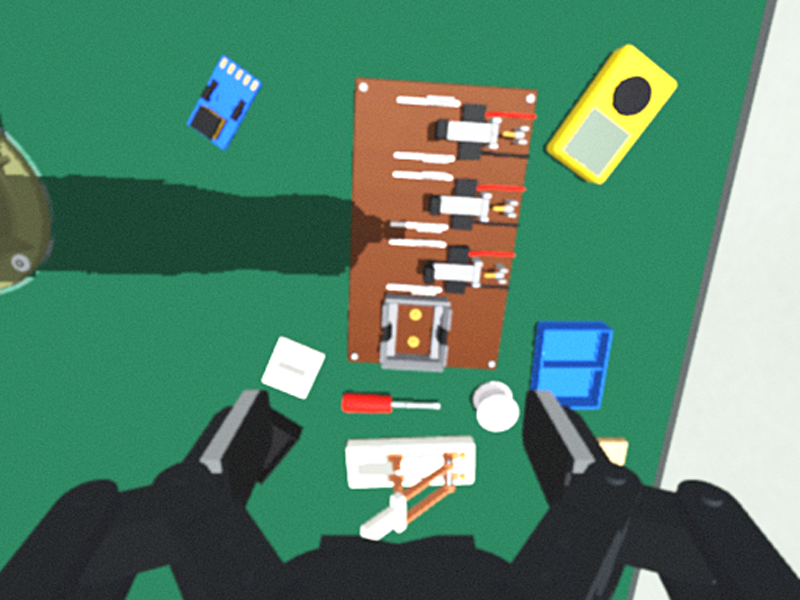

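Top view (800×600): green boards at (249,303), (197,362), (273,378) are the three real ones. The blue ones at (211,183), (174,252), (352,408) are look-alikes. The cover is at (544,378), not the housing at (613,408), and the clips and well are on the brown jig. Next I'll take closer views.

```bash
cat >> h.py <<'E'
def boards(f,near=None,thr=None):
    """green boards in a raw wrist/top picture: list of (centre xy, yaw) ; yaw towards gold fingers"""
    im=cv2.imread(f"pics/{f}_raw.png"); c=cal(f); hsv=cv2.cvtColor(im,cv2.COLOR_BGR2HSV)
    H,S,V=[hsv[:,:,i].astype(int) for i in range(3)]
    m=((H>=48)&(H<=70)&(S>110)&(V>60)).astype(np.uint8)
    gold=(H>=20)&(H<=36)&(S>90)&(V>140)
    a=cv2.morphologyEx(((m>0)|gold).astype(np.uint8),cv2.MORPH_CLOSE,np.ones((9,9)))
    out=[]
    n,L,stt,_=cv2.connectedComponentsWithStats(a)
    for i in range(1,n):
        if stt[i,4]<300: continue
        ys,xs=np.nonzero(L==i)
        P=np.array([px2w(c,x,y,5)[:2] for x,y in zip(xs,ys)],np.float32)
        (ctr,(w,h),ang)=cv2.minAreaRect(P)
        g=gold&(L==i); gy,gx=np.nonzero(g)
        if len(gx)<5: print("nogold",np.round(ctr),np.round((w,h)));continue
        G=np.mean([px2w(c,x,y,5)[:2] for x,y in zip(gx,gy)],0)
        a0=np.radians(ang)+(0 if w>h else pi/2); d=np.array([np.cos(a0),np.sin(a0)])
        if d@(G-ctr)<0: a0+=pi
        a0=(a0+pi)%(2*pi)-pi
        out.append((np.array(ctr),a0,np.round((w,h))))
    return out
E
python3 - <<'E'
from h import *
env.goto([470,260,250],[pi,0,pi/2]); snap("wrist","wb",(60,0,460,300))
for b in boards("wb"): print(b)
env.goto([620,-30,200],[pi,0,0]); snap("wrist","wj",(56,0,456,300)); st()
E
```

```text
(array([433.19207764, 399.53173828]), np.float64(0.12945035170008312), array([85., 47.]))
(array([541.29119873, 304.45205688]), np.float64(0.2695726390336297), array([86., 47.]))
(array([405.61340332, 258.49084473]), np.float64(-0.2985844335139234), array([47., 86.]))
(array([815.61688232,  90.90420532]), np.float64(0.9605745748952721), array([144., 117.]))
 t5.5 tcp [620.  -29.1 200.4] F [ 0.5 -0.2  0.2] w1.002 ff0.0
```

View pics/wb.png

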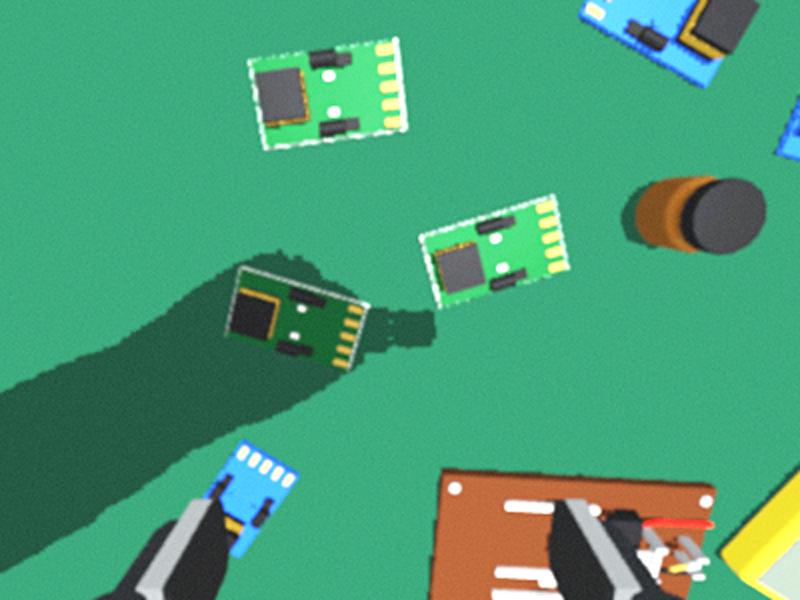

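View pics/wj.png

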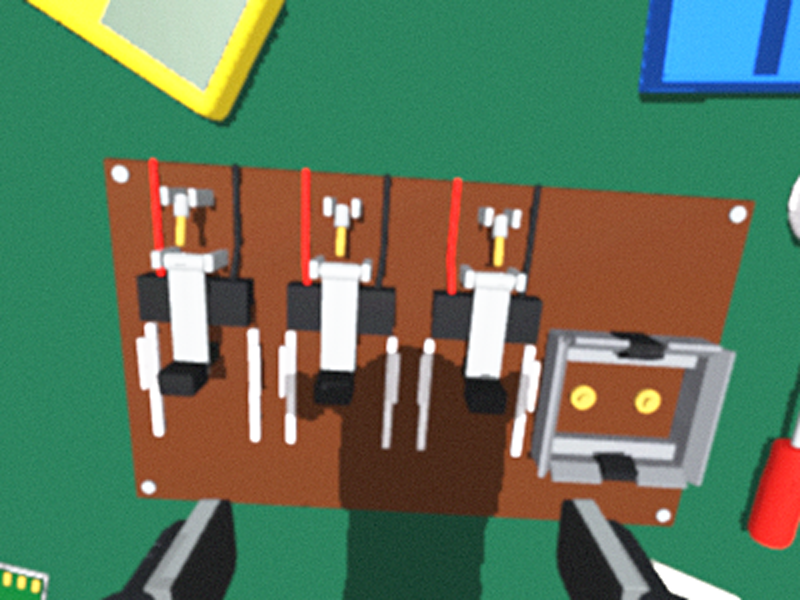

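Run:
```python
from h import *
c=cal("wj"); P=lambda x,y,z:px2w(c,56+x/2,y/2,z)
S=[P(120,174,13),P(738,214,13),P(663,515,13),P(148,487,13)]
for s in S: print(np.round(s,1))
print("cent",np.mean(S,0), "yaw", [np.arctan2(*(a[[1,0]]-b[[1,0]])) for a,b in ((S[0],S[3]),(S[1],S[2]))],[np.arctan2(-(a-b)[0],(a-b)[1]) for a,b in ((S[0],S[1]),(S[3],S[2]))])
H=[P(189,259,38),P(341,270,38),P(494,280,38)]; print("hinge",np.round(H,1))
T=[P(184,392,63.5),P(335,403,63.5),P(486,411,63.5)]; print("tab -x top edge",np.round(T,1))
W=[P(583,398,20),P(648,401,20)];print("well pts",np.round(W,1))
```

```text
[711.2 120.4  13. ]
[ 690.8 -218.9   13. ]
[ 499.3 -207.1   13. ]
[519.6 132.3  13. ]
cent [605.24047541 -43.32781716  13.        ] yaw [np.float64(-0.06201428166400572), np.float64(-0.06167644139987614)] [np.float64(-0.05994066865299456), np.float64(-0.05990415987221735)]
hinge [[ 6.688e+02  7.930e+01  3.800e+01]
 [ 6.632e+02 -4.000e-01  3.800e+01]
 [ 6.580e+02 -8.160e+01  3.800e+01]]
tab -x top edge [[603.7  80.8  63.5]
 [597.7   2.4  63.5]
 [593.3 -77.   63.5]]
well pts [[ 584.6 -142.5   20. ]
 [ 582.8 -182.    20. ]]
```

Clear result: jig yaw ≈ −0.061. The tabs are at wj (184,380), (335,390) and (486,397), and the well terminals are at (583,398) and (648,401). Now I'll raise the clips.

```bash
cat >> h.py <<'E'
JY=-0.061; JO=np.array([590.2,-42.4]); BY=[125.6,45.6,-34.4]; SX=46.3
def J(jx,jy,z):
    c,s=np.cos(JY),np.sin(JY); return [JO[0]+c*jx-s*jy, JO[1]+s*jx+c*jy, z]
def invJ(p):
    c,s=np.cos(JY),np.sin(JY); d=np.array(p[:2])-JO; return np.array([c*d[0]+s*d[1],-s*d[0]+c*d[1]])
OJ=[pi,0,JY]
def tab(b,th,dz=0,dx=0):
    return J(SX+25-60*np.cos(th)+14.5*np.sin(th)+dx,BY[b],36+60*np.sin(th)+14.5*np.cos(th)-19+dz)
def arc(b,a0,a1,n=6,rate=120):
    for t in np.linspace(a0,a1,n+1)[1:]: env.line_to(tab(b,t),OJ,rate)
E
python3 - <<'E'
from h import *
eoat.command_gripper(.55,25)
b=1
env.goto(tab(b,0,60),OJ); env.line_to(tab(b,0),OJ,150); st("at")
eoat.command_gripper(0,25); st("grip")
arc(b,0,1.2); st("up")
eoat.command_gripper(.55); st("open")
env.line_to(tab(b,1.2,60),OJ,200)
env.goto([500,0,250],OJ); snap("wrist","c1",(106,60,406,285))
st()
E
```

```text
at t11.6 tcp [604.3   2.4  31.7] F [-0.3 -0.6  0.1] w0.547 ff0.0
grip t12.0 tcp [605.4   3.7  33. ] F [-0.1  5.2  4. ] w0.227 ff30.3
up t13.5 tcp [656.4   0.7  78.9] F [-0.5  5.8  1.1] w0.227 ff25.8
open t13.8 tcp [656.   -1.1  78.4] F [0.3 0.  0.3] w0.547 ff0.0
 t15.1 tcp [500.6   0.  248.7] F [-0.6  0.7 -0.7] w0.551 ff0.0
```

View pics/c1.png

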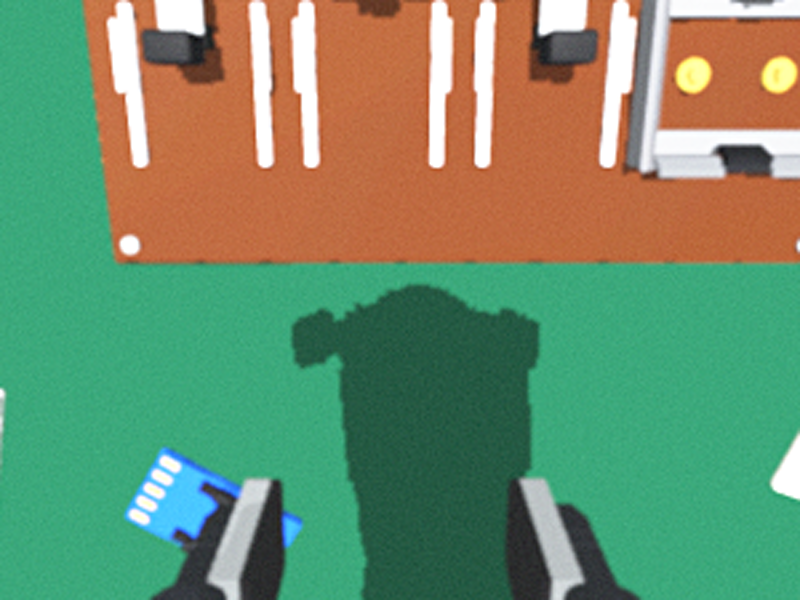

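Run:
```python
from h import *
c=cal("c1"); P=lambda x,y,z:px2w(c,106+x/2.6667,60+y/2.6667,z)
for L,R in (((141,162),(266,162)),((312,162),(437,162)),((483,162),(608,162)),((137,120),(263,120)),((309,120),(438,120)),((485,120),(611,120))):
    a,b=P(*L,18),P(*R,18); print(np.round(invJ(a),1),np.round(invJ(b),1),"mid",np.round(invJ((a+b)/2),1))
```

```text
[-40.3 158.1] [-40.3  98.3] mid [-40.3 128.2]
[-40.3  76.3] [-40.2  16.5] mid [-40.2  46.4]
[-40.2  -5.5] [-40.2 -65.3] mid [-40.2 -35.4]
[-21.1 157.9] [-21.1  98.6] mid [-21.1 128.3]
[-21.1  77. ] [-21.   16.4] mid [-21.   46.7]
[-21.   -5.7] [-21.  -64.9] mid [-21.  -35.3]
```

```bash
cat >> h.py <<'E'
BY=[127.5,46.6,-35.2]
def lift_clip(b):
    eoat.command_gripper(.55,25)
    env.goto(tab(b,0,60),OJ); env.line_to(tab(b,0),OJ,150)
    eoat.command_gripper(0,25); st("grip clip")
    arc(b,0,1.2); st("up"); eoat.command_gripper(.55)
    env.line_to(tab(b,1.2,60),OJ,250)
def pick(ctr,yaw):
    p=np.array(ctr)-26*np.array([np.cos(yaw),np.sin(yaw)]); o=[pi,0,yaw]
    eoat.command_gripper(.75,70)
    env.goto([*p,90],o); env.line_to([*p,8],o,150)
    eoat.command_gripper(0,70); st("picked")
    env.line_to([*p,110],o,200); st("lifted")
def place(b):
    x0=SX-71-26
    env.goto(J(x0,BY[b],100),OJ); s=st("over bay")
    if s["grip_width"]<.2: raise SystemExit("lost")
    env.line_to(J(x0,BY[b],24),OJ,150); env.line_to(J(x0,BY[b],20.7),OJ,60); st("down")
    for d in np.arange(3,36,1.5):
        env.line_to(J(x0+d,BY[b],20.7),OJ,60); s=env.sense(); fx=s["ft_force"]@[np.cos(JY),np.sin(JY),0]
        if d>18: print(d,np.round(invJ(s["tcp_pos"])[0]-(SX-71),1),np.round(s["ft_force"],1),end="; ")
        if fx<-25: break
    st("pushed")
E
python3 - <<'E'
from h import *
lift_clip(0); lift_clip(2)
env.goto([470,260,250],[pi,0,pi/2]); snap("wrist","wb2")
B=boards("wb2")
for b in B: print(b)
b=min(B,key=lambda b:np.hypot(*(b[0]-[541,304])))
pick(b[0],b[1])
place(0)
E
```

```text
grip clip t17.1 tcp [610.6  85.6  33.3] F [-1.8  4.2  6.1] w0.231 ff30.5
up t18.6 tcp [661.2  82.6  78.7] F [-0.4  5.3  1. ] w0.227 ff25.8
grip clip t25.4 tcp [600.5 -78.   32.8] F [-0.1  3.4  5.4] w0.227 ff30.5
up t26.9 tcp [651.6 -81.1  78.2] F [-1.3  3.9  1.2] w0.226 ff25.8
(array([469.46994019, 404.44021606]), np.float64(-1.445833135215488), array([10., 46.]))
(array([420.99005127, 397.74575806]), np.float64(-3.001895839529901), array([61., 46.]))
(array([541.61712646, 304.0715332 ]), np.float64(0.2792303264106928), array([85., 47.]))
(array([405.57705688, 258.43115234]), np.float64(-0.30010629691884816), array([47., 86.]))
(array([815.26611328,  91.597435  ]), np.float64(0.948269838552724), array([144., 117.]))
picked t34.8 tcp [517.5 297.4   9.3] F [-0.3 -0.4  6.1] w0.287 ff69.8
lifted t35.5 tcp [516.  296.6 109.1] F [-0.3 -0.3 -2.3] w0.283 ff68.8
over bay t36.3 tcp [547.   88.7  99.4] F [-0.4 -0.1 -0. ] w0.290 ff68.7
down t37.2 tcp [548.2  88.4  21.3] F [1.  0.4 0.9] w0.285 ff68.9
19.5 -7.3 [-4.6  0.7  7.3]; 21.0 -5.8 [-5.3 -0.7  7.5]; 22.5 -4.3 [-5.6  0.4  6.7]; 24.0 -2.8 [-4.9  0.7  6.3]; 25.5 -1.4 [-5.2  0.6  8.1]; 27.0 -1.4 [-9.9  0.1 13.2]; 28.5 -1.4 [-13.9   1.5  16.7]; 30.0 -1.4 [-19.4   1.3  22.2]; 31.5 -1.4 [-22.7   1.2  26.7]; 33.0 -1.4 [-27.8   1.9  31.6]; pushed t42.5 tcp [571.9  86.4  21.2] F [-27.8   1.9  31.6] w0.289 ff73.0
```

Run:
```python
from h import *
eoat.command_gripper(.6); st("rel")
p=env.sense()["tcp_pos"]; env.line_to([p[0],p[1],130],OJ,200)
env.goto(J(-10,80,170),OJ); snap("wrist","p0",(106,40,406,265));st()
```

```text
rel t42.9 tcp [581.   85.9  20.7] F [ 0.5 -0.4 -0.7] w0.599 ff0.0
 t44.0 tcp [584.2  37.8 168.5] F [-0.   0.4  0.3] w0.602 ff0.0
```

View pics/p0.png

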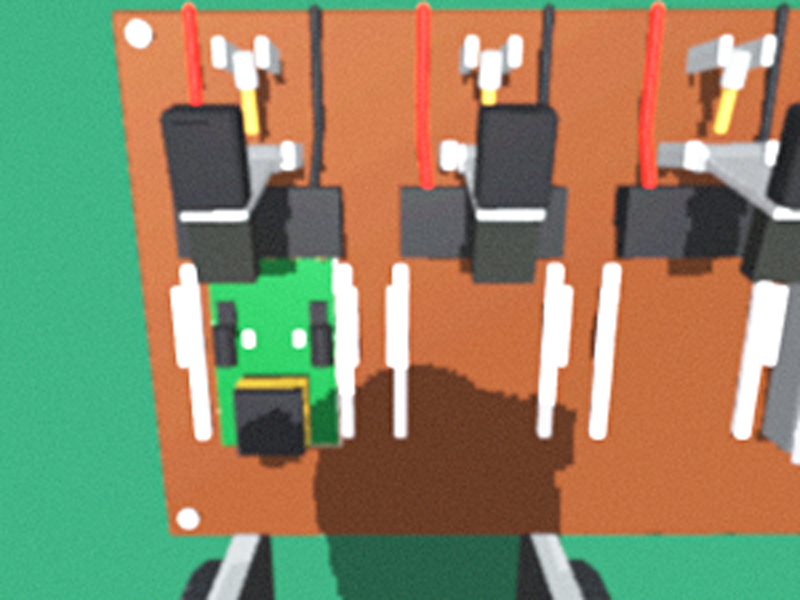

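Run:
```python
from h import *
c=cal("p0"); P=lambda x,y,z:np.round(invJ(px2w(c,106+x/2.6667,40+y/2.6667,z)),1)
print("rear",P(225,443,17),P(335,443,17),"want x",SX-90,"rails end",P(203,438,18),P(347,438,18),"core top rear",P(240,452,41),P(300,454,41), "core want rear",SX-84)
print("rails mid",P(195,350,18),P(348,350,18),"b1",P(400,400,18),P(546,400,18),P(597,435,18),P(742,435,18))
```

```text
rear [-43.9 149.9] [-44. 104.] want x -43.7 rails end [-41.2 158.6] [-41.3  98.9] core top rear [-38.  138.6] [-38.9 115.6] core want rear -37.7
rails mid [ -3.6 158.6] [-3.7 97.6] b1 [-24.7  76.9] [-24.8  17.4] [-40.1  -4.7] [-40.2 -64.7]
```

```bash
sed -i 's/np.ones((9,9))/np.ones((13,13))/' h.py
cat >> h.py <<'E'
BY=[128.3,47,-34.9]
def lower_clip(b):
    eoat.command_gripper(.55,25)
    env.goto(tab(b,1.35,60),OJ); env.line_to(tab(b,1.35),OJ,150)
    eoat.command_gripper(0,25); st("grip clip")
    arc(b,1.35,.25,7); st("lowered"); eoat.command_gripper(.55)
    env.line_to(tab(b,.25,60),OJ,250)
E
python3 - <<'E'
from h import *
lower_clip(0)
env.goto([470,260,250],[pi,0,pi/2]); snap("wrist","wb3")
B=boards("wb3")
for b in B: print(b)
b=min(B,key=lambda b:np.hypot(*(b[0]-[405.6,258.5])))
if abs(b[2].max()-86)<4: 
    pick(b[0],b[1]); place(1)
    eoat.command_gripper(.6); st("rel")
    p=env.sense()["tcp_pos"]; env.line_to([p[0],p[1],130],OJ,200)
E
```

```text
grip clip t45.6 tcp [671.3  82.   80.6] F [-0.9  1.8  6.3] w0.228 ff29.1
lowered t47.3 tcp [615.   85.3  45.9] F [1.5 5.  1.8] w0.224 ff36.9
(array([433.12979126, 399.31680298]), np.float64(0.13713660079070156), array([85., 47.]))
(array([405.50112915, 258.43692017]), np.float64(-0.30200979130798444), array([47., 86.]))
(array([815.66864014,  91.57571411]), np.float64(0.9268301933550953), array([145., 122.]))
(array([612.64935303,  81.34251404]), np.float64(-0.019481156531984567), array([41., 53.]))
picked t57.3 tcp [381.4 266.7   9.1] F [-2.   0.1  5.2] w0.290 ff69.3
lifted t58.0 tcp [380.3 265.9 109.4] F [ 0.4  0.4 -1.5] w0.288 ff68.7
over bay t59.1 tcp [541.6   8.3  99.2] F [-1.4  1.1 -0.1] w0.284 ff68.7
down t60.0 tcp [542.9   7.7  21.2] F [ 0.6 -0.6 -1. ] w0.291 ff68.7
19.5 -6.9 [-3.5  0.9  6.4]; 21.0 -5.4 [-3.5  1.2  6.1]; 22.5 -3.9 [-3.6 -0.6  5.6]; 24.0 -2.4 [-3.7  0.2  6.3]; 25.5 -1.5 [-4.8 -0.2  7.1]; 27.0 -1.5 [-9.9 -0.1 12.8]; 28.5 -1.5 [-14.4   0.7  17.1]; 30.0 -1.5 [-18.5   1.6  22.5]; 31.5 -1.5 [-23.    1.1  27. ]; 33.0 -1.5 [-28.5   2.7  31.7]; pushed t65.3 tcp [566.9   6.1  21.1] F [-28.5   2.7  31.7] w0.286 ff73.1
rel t65.7 tcp [576.    5.6  20.7] F [-0.2 -0.1  0.1] w0.596 ff0.0
```

Run:
```python
from h import *
lower_clip(1)
env.goto([470,260,250],[pi,0,pi/2]); snap("wrist","wb4")
B=boards("wb4")
for b in B: print(b)
b=min(B,key=lambda b:np.hypot(*(b[0]-[433,399])))
if abs(b[2].max()-86)<4 and np.hypot(*(b[0]-[433,399]))<90: 
    pick(b[0],b[1]); place(2)
    eoat.command_gripper(.6); st("rel")
    p=env.sense()["tcp_pos"]; env.line_to([p[0],p[1],130],OJ,200)
    lower_clip(2)
    env.goto([540,-30,220],OJ); snap("wrist","p3",(66,20,466,320)); st()
```

```text
grip clip t68.0 tcp [6.662e+02 2.000e-01 8.030e+01] F [-1.1  0.1  6.5] w0.232 ff29.3
lowered t69.7 tcp [609.9   3.6  45.7] F [1.8 1.4 0.2] w0.231 ff36.9
(array([433.02874756, 399.36160278]), np.float64(0.13039611510457583), array([85., 46.]))
(array([817.19274902,  90.94387817]), np.float64(0.9510902593051727), array([145., 120.]))
(array([611.34527588,  81.13226318]), np.float64(-0.053810235089486014), array([40., 55.]))
picked t80.0 tcp [408.  396.7   9.2] F [-1.4 -0.6  5.8] w0.287 ff69.7
lifted t80.7 tcp [406.8 395.6 109.2] F [-0.5  0.2 -1.3] w0.288 ff68.7
over bay t85.2 tcp [537.5 -74.  100. ] F [-0.4 -0.1 -1.5] w0.290 ff68.7
down t86.2 tcp [538.3 -74.3  21.3] F [ 1.5 -0.3 -0.1] w0.291 ff68.9
19.5 -7.1 [-4.1  0.2  7.6]; 21.0 -5.6 [-4.4 -0.2  7.6]; 22.5 -4.1 [-4.1 -0.7  6.6]; 24.0 -2.6 [-4.8  0.2  7.6]; 25.5 -1.7 [-6.3  0.6  9.9]; 27.0 -1.7 [-10.7   0.5  13.7]; 28.5 -1.7 [-15.3  -0.1  18.9]; 30.0 -1.7 [-18.8   0.8  22.9]; 31.5 -1.7 [-24.4   1.4  28.4]; 33.0 -1.7 [-28.8   1.8  32.6]; pushed t91.4 tcp [561.7 -75.6  21.2] F [-28.8   1.8  32.6] w0.290 ff73.3
rel t91.8 tcp [570.7 -75.5  20.7] F [-1.7  4.2  1.7] w0.601 ff1.9
grip clip t94.1 tcp [661.3 -81.6  80.3] F [-1.4  0.6  6.1] w0.224 ff29.2
lowered t95.8 tcp [604.9 -78.2  45.8] F [ 2.8  0.5 -0.2] w0.226 ff36.7
 t101.7 tcp [540. -30. 220.] F [ 0.2 -0.1 -0.4] w0.546 ff0.0
```

View pics/p3.png

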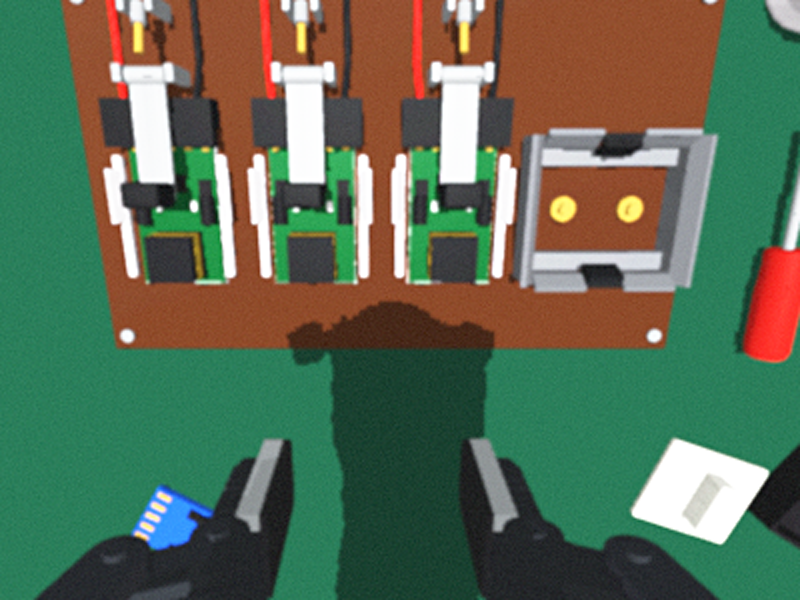

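All three boards are home with their clips down. The cover's plate corners in p3 are (675,438), (768,470), (722,543), (632,512), with the handle up along the 65 mm side. I'll take a closer look at the cover and at the well from straight above.

```bash
cat >> h.py <<'E'
def cover(f,near):
    im=cv2.imread(f"pics/{f}_raw.png"); c=cal(f); hsv=cv2.cvtColor(im,cv2.COLOR_BGR2HSV)
    m=((hsv[:,:,1]<60)&(hsv[:,:,2]>130)).astype(np.uint8); m=cv2.morphologyEx(m,cv2.MORPH_CLOSE,np.ones((7,7)))
    n,L,s,_=cv2.connectedComponentsWithStats(m); best=None
    for i in range(1,n):
        if s[i,4]<400: continue
        ys,xs=np.nonzero(L==i); P=np.array([px2w(c,x,y,6)[:2] for x,y in zip(xs,ys)],np.float32)
        (ctr,(w,h),ang)=cv2.minAreaRect(P); a=np.radians(ang)+(0 if w<h else pi/2)
        a=(a+pi/2)%pi-pi/2; d=np.hypot(*(np.array(ctr)-near))
        if best is None or d<best[0]: best=(d,np.array(ctr),a,np.round((w,h),1))
    return best
E
python3 - <<'E'
from h import *
c=cal("p3"); P=lambda x,y,z:px2w(c,66+x/2,20+y/2,z)[:2]
Q=np.array([P(675,438,6),P(768,470,6),P(722,543,6),P(632,512,6)]);print(np.round(Q),np.round(Q.mean(0),1),np.hypot(*(Q[0]-Q[1])),np.hypot(*(Q[1]-Q[2])))
x=(Q[0]+Q[1]-Q[2]-Q[3]);print("yaw",np.arctan2(x[1],x[0]))
env.goto([445,-215,200],[pi,0,-.5]); snap("wrist","cv",(56,0,456,300)); st()
print(cover("cv",Q.mean(0)))
E
```

```text
[[ 420. -233.]
 [ 390. -302.]
 [ 328. -278.]
 [ 360. -208.]] [ 374.2 -255.3] 75.51186763592084 66.11374148288024
yaw -0.3839306202217124
 t102.6 tcp [ 445.9 -214.3  200.2] F [-0.8 -0.6  0.4] w0.552 ff0.0
(np.float64(1.4234256744508247), array([ 373.35287476, -256.43457031]), np.float64(-0.4025831377684437), array([77.6, 67.7]))
```

View pics/cv.png

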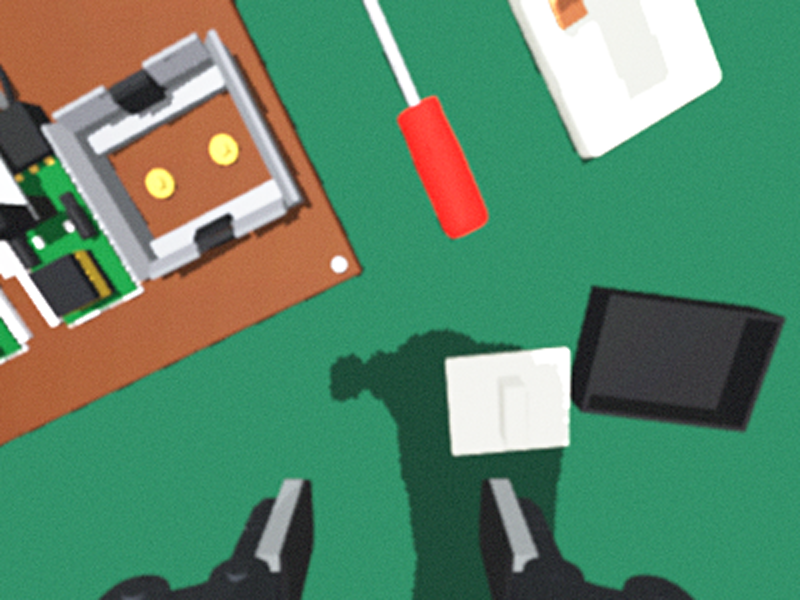

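Run:
```python
from h import *
c=cal("cv"); P=lambda x,y,z:px2w(c,56+x/2,y/2,z)
print("well",np.round(invJ((P(160,183,20)+P(223,149,20))/2),1))
_,ctr,a,_=cover("cv",[374,-256]); ctr=(ctr+[374.2,-255.3])/2; o=[pi,0,a+.01]
eoat.command_gripper(.33,70)
env.goto([*ctr,90],o); env.line_to([*ctr,10],o,120); st("at")
eoat.command_gripper(0,70); st("grip"); env.line_to([*ctr,120],o,150); s=st("lift")
if s["grip_width"]>.1:
    env.goto(J(0.5,-120,110),OJ); st("over")
    env.line_to(J(0.5,-120,55),OJ,100); s=st("55")
    z=55
    while z>42 and s["ft_force"][2]<7:
        z-=1.5; env.line_to(J(0.5,-120,z),OJ,60); s=st()
```

```text
well [  -1.9 -123.4]
at t108.7 tcp [ 374.1 -256.1   10.4] F [ 0.3 -0.3  0.6] w0.334 ff0.0
grip t109.0 tcp [ 374.6 -256.4   11. ] F [-1.7  0.4  6.5] w0.149 ff68.9
lift t109.9 tcp [ 373.2 -255.5  119.2] F [-1.  -0.3 -1.4] w0.147 ff68.4
over t110.8 tcp [ 581.8 -162.5  109.3] F [-0.7 -1.  -0.2] w0.146 ff68.4
55 t111.5 tcp [ 582.9 -162.7   55. ] F [ 0.2 -0.6 -1.2] w0.146 ff68.5
 t111.7 tcp [ 583.3 -162.3   53.5] F [ 0.1  0.5 -0.9] w0.150 ff68.5
 t112.0 tcp [ 583.3 -162.2   51.9] F [ 0.  -0.  -1.4] w0.143 ff68.4
 t112.2 tcp [ 583.6 -162.2   50.5] F [ 0.6 -0.  -0.6] w0.145 ff68.6
 t112.5 tcp [ 583.7 -162.3   49. ] F [ 1.3  0.1 -0.5] w0.144 ff68.6
 t112.7 tcp [ 583.5 -162.2   47.5] F [ 2.  -0.7 -0.4] w0.144 ff68.7
 t113.0 tcp [ 583.4 -162.2   45.9] F [ 2.2  0.2 -0.8] w0.142 ff68.7
 t113.2 tcp [ 583.3 -162.3   44.5] F [ 0.3 -0.6  0.3] w0.147 ff69.1
 t113.5 tcp [ 583.3 -162.2   43. ] F [ 0.9 -0.3  3. ] w0.147 ff69.1
 t113.7 tcp [ 583.3 -162.2   41.4] F [ 0.3 -0.5  1.6] w0.143 ff69.1
```

Run:
```python
from h import *
z=41.4
while z>24:
    z-=1.; env.line_to(J(0.5,-120,z),OJ,60); s=st()
    if s["ft_force"][2]>28: break
eoat.command_gripper(.33); st("rel")
p=env.sense()["tcp_pos"]; env.line_to([p[0],p[1],110],OJ,150)
env.goto([530,-200,200],OJ); snap("wrist","cw",(106,0,406,225)); st()
```

```text
t114.0 tcp [ 583.1 -162.1   40.1] F [ 1.2 -1.   0.5] w0.143 ff68.9
 t114.2 tcp [ 583.2 -162.1   39.1] F [ 1.6 -0.5  0.1] w0.145 ff68.9
 t114.5 tcp [ 583.2 -162.1   38.2] F [0.3 0.7 0.5] w0.144 ff68.9
 t114.7 tcp [ 583.3 -162.2   37.3] F [1.2 0.1 1. ] w0.145 ff68.9
 t115.0 tcp [ 583.3 -162.2   36.3] F [ 0.7 -0.   0.2] w0.145 ff68.9
 t115.2 tcp [ 583.2 -162.2   35.2] F [ 1.1 -0.4 -0.9] w0.143 ff68.7
 t115.5 tcp [ 582.7 -162.    34. ] F [-0.1 -0.9 -1. ] w0.147 ff68.9
 t115.7 tcp [ 583.2 -162.2   33.2] F [ 0.1 -0.3 -0.2] w0.141 ff69.0
 t116.0 tcp [ 583.3 -162.2   33. ] F [-3.   0.9  5.2] w0.144 ff69.9
 t116.2 tcp [ 583.3 -162.2   33. ] F [-5.   0.9 14.2] w0.145 ff71.0
 t116.5 tcp [ 583.3 -162.2   33. ] F [-9.4  1.9 21.3] w0.144 ff72.1
 t116.7 tcp [ 583.3 -162.2   33. ] F [-11.3   3.4  29. ] w0.146 ff73.2
rel t117.0 tcp [ 583.3 -162.2   29.2] F [ 0.2  0.  -0.1] w0.332 ff0.0
 t118.3 tcp [ 529.4 -199.8  198.7] F [ 0.2  0.2 -0.2] w0.325 ff0.0
```

View pics/cw.png

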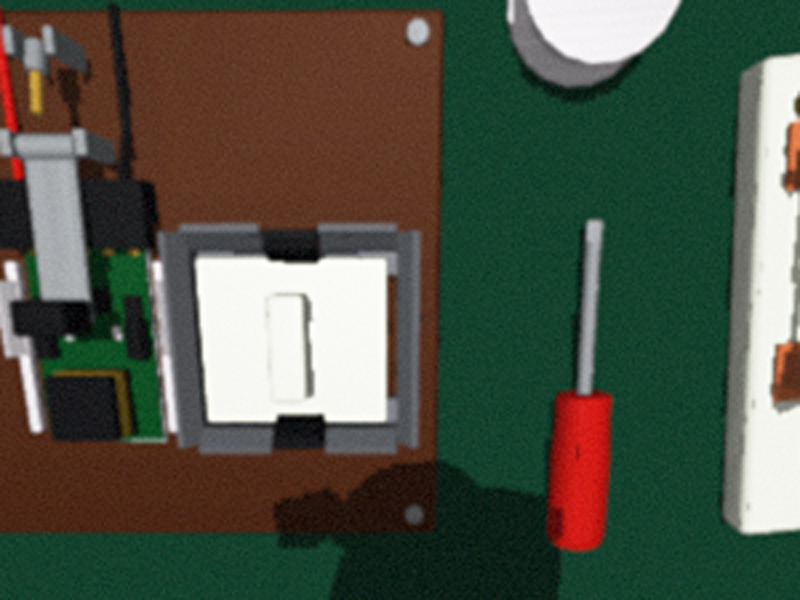

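The cover is snapped level under both catches (black noses at cw (292,245) and (300,430)). Next is the knife switch.

Run:
```python
from h import *
try: env.goto([560,-330,300],OJ)
except env.MotionError as e: print(e)
snap("wrist","sw",(106,40,406,265)); st()
```

```text
t119.0 tcp [ 559.5 -328.3  297.6] F [ 0.4  0.6 -0.7] w0.325 ff0.0
```

View pics/sw.png

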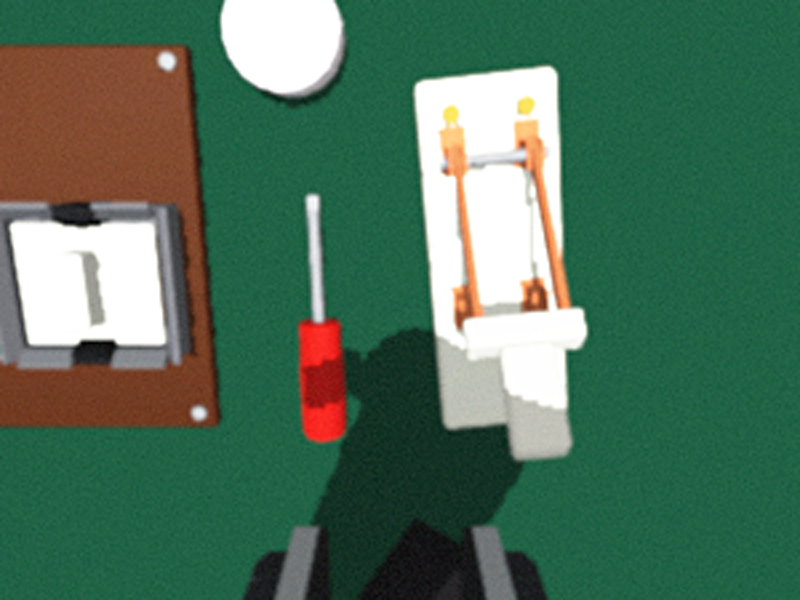

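Run:
```python
from h import *
c=cal("sw"); P=lambda x,y,z:px2w(c,106+x/2.6667,40+y/2.6667,z)
a=P(416,90,24);b=P(443,425,24);d=a-b;print("left edge",np.round(a),np.round(b),"len",np.hypot(*d[:2]),"yaw",np.arctan2(d[1],d[0]))
a2=P(420,83,24);b2=P(552,68,24);d=a2-b2;print("top edge",np.round(a2),np.round(b2),np.hypot(*d[:2]),"yaw",np.arctan2(-d[0],d[1]))
h=P(495,160,46);print("hinge",h)
j=P(500,300,46);print("jaws mid",j)
for th in np.arange(0,1.2,.1):
    q=P(538,402,46+130*np.sin(th)); print(round(th,1),np.round(q),"dist",np.round(np.hypot(*(q-h)[:2]),1),"want",np.round(130*np.cos(th),1),"yaw",np.round(np.arctan2(*(h-q)[[1,0]]),3))
```

```text
left edge [ 668. -346.   24.] [ 487. -352.   24.] len 181.80301576260825 yaw 0.03590789660169837
top edge [ 671. -348.   24.] [ 674. -414.   24.] 66.45053685989296 yaw 0.04370770546328741
hinge [ 632.70483581 -382.38009484   46.        ]
jaws mid [ 562.86223755 -383.83026298   46.        ]
0.0 [ 505. -404.   46.] dist 129.3 want 130.0 yaw 0.166
0.1 [ 510. -401.   59.] dist 124.4 want 129.4 yaw 0.154
0.2 [ 514. -399.   72.] dist 119.6 want 127.4 yaw 0.141
0.3 [ 519. -397.   84.] dist 114.9 want 124.2 yaw 0.128
0.4 [ 523. -395.   97.] dist 110.4 want 119.7 yaw 0.113
0.5 [ 527. -393.  108.] dist 106.1 want 114.1 yaw 0.098
0.6 [ 531. -391.  119.] dist 102.0 want 107.3 yaw 0.083
0.7 [ 535. -389.  130.] dist 98.3 want 99.4 yaw 0.067
0.8 [ 538. -387.  139.] dist 94.8 want 90.6 yaw 0.052
0.9 [ 541. -386.  148.] dist 91.8 want 80.8 yaw 0.037
1.0 [ 544. -384.  155.] dist 89.1 want 70.2 yaw 0.023
1.1 [ 546. -383.  162.] dist 86.8 want 59.0 yaw 0.011
```

Run:
```python
from h import *
H=np.array([633,-382.]); y=.04; o=[pi,0,y]; e=np.array([np.cos(y),np.sin(y)])
def pt(th,r=134,n=7): 
    k=-r*np.cos(th)+n*np.sin(th); return [*(H+e*k),46+r*np.sin(th)+n*np.cos(th)]
eoat.command_gripper(0,40)
p=pt(.85); env.goto([p[0],p[1],220],o); env.line_to(p,o,120); st("start")
for th in np.arange(.75,-.001,-.075):
    env.line_to(pt(th),o,100); s=st(round(th,2))
    if s["ft_force"][2]>45: break
z=53
while s["ft_force"][2]<22 and z>45:
    z-=1; p=pt(0); p[2]=z; env.line_to(p,o,60); s=st("press")
```

```text
start t120.6 tcp [ 550.7 -385.4  152.6] F [-0.  -0.2 -0. ] w0.001 ff0.0
0.75 t120.9 tcp [ 539.8 -385.9  143.2] F [-1.  -0.1 -0.9] w0.002 ff0.0
0.68 t121.2 tcp [ 532.8 -386.   135.4] F [ 0.4  0.4 -0.1] w0.001 ff0.0
0.6 t121.4 tcp [ 526.2 -386.1  127.3] F [-0.7 -0.4  0.5] w-0.001 ff0.0
0.53 t121.7 tcp [ 520.3 -386.2  118.9] F [ 0.6 -0.1  0.1] w0.004 ff0.0
0.45 t121.9 tcp [ 515.  -386.4  110.2] F [ 0.   0.1 -0.2] w0.001 ff0.0
0.38 t122.2 tcp [ 510.5 -386.6  101.2] F [0.4 0.5 0.2] w-0.002 ff0.0
0.3 t122.4 tcp [ 506.7 -386.7   91.9] F [-0.5 -0.1  0.2] w0.002 ff0.0
0.23 t122.7 tcp [ 503.5 -386.8   82.3] F [ 0.2  0.  -0.5] w-0.001 ff0.0
0.15 t122.9 tcp [ 501.2 -386.9   72.5] F [-0.5 -0.3 -0.5] w0.002 ff0.0
0.08 t123.2 tcp [ 499.5 -387.    62.6] F [-0.4  0.   0.2] w0.001 ff0.0
0.0 t123.4 tcp [ 499.3 -387.5   53.2] F [-0.5  0.7  0.7] w0.000 ff0.0
press t123.7 tcp [ 499.2 -387.4   53. ] F [-1.   1.5  7.2] w0.002 ff3.4
press t123.9 tcp [ 499.2 -387.5   52.8] F [-3.9  2.  12.7] w0.003 ff6.5
press t124.2 tcp [ 499.2 -387.5   52.7] F [-5.6  3.6 19.3] w0.000 ff9.5
press t124.4 tcp [ 499.2 -387.6   52.5] F [-7.   6.2 25.4] w0.003 ff12.6
```

Run:
```python
from h import *
p=env.sense()["tcp_pos"]; env.line_to([p[0],p[1],200],None,150)
env.goto([540,-160,330],OJ); snap("wrist","fin",(80,0,480,300)); st()
```

```text
t126.7 tcp [ 539.6 -160.9  328.7] F [-0.2  0.3  0.7] w0.001 ff0.0
```

View pics/fin.png

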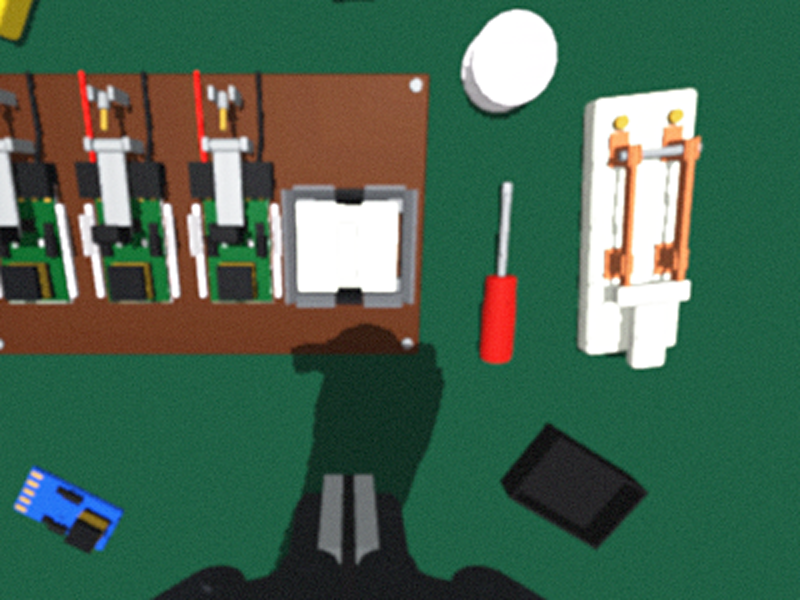

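The final view shows the switch blades level in their jaws (650,320), the cover level (347,245), the boards clipped in, and the bystanders where they were. I'm handing the job in.

```bash
python3 -c "
from bench import env
print(env.job_done())"
```

```text
the job is handed in; nothing more can be done
None
```

All three green boards are home and clipped in, the cover was then snapped level in the terminal well, and the knife switch was closed last; I handed the job in at about 127 s.

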